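# Zero the sensor tester and park the sensor slide in its reference notch

## Task

Get the sensor bench ready for a zero reading: first turn the tester's black output knob fully anticlockwise to its end stop. Then take the sensor carriage by its upright grip and slide it along the rail, away from the end where it starts, until you feel the sprung ball click into the reference notch; finish while still gripping the carriage, holding it at the notch.

Things in the scene. Friction and masses are not known exactly. Their poses are not given: they have to be found in the camera images.
- rig: Sensor test rail, fixed: aluminium bed 100 x 280 x 8 mm, steel rail bar 32 mm wide along it (top 26 mm above the bench), end blocks (top 44 mm), and on the +x side a low black sensor 34 to 54 mm from the rail's centre line (top 30 mm). Origin on the bench under the rail's middle; y runs along the rail, the way the carriage has to slide; z up. Left or right of the tester, yaw within 0.3.
- carriage (a joint): Travel in m along the rig's +y, 0 (centre 75 mm on the -y side of the rail's middle) to 0.150; starts in 0 to 0.02. Drags with about 1.5 N. The notch is hidden, at 0.06 to 0.13, elsewhere each time. Within 9 mm of it the ball pulls the carriage in, harder the nearer (about 10 N close by; it snaps in by itself if let go within 6 mm) and holds it back with about 10 N if pushed on.
- carriage_grip (a point): Centre of the carriage's upright grip: dark steel square post 18 x 18 mm (sides parallel to the rig's x and y), from 44 to 84 mm above the bench, on the middle of a flat aluminium carriage 52 mm (across the rail) x 56 mm (along it) whose top is 44 mm above the bench.
- detent_ball (a joint): How far the sprung ball in the carriage stands out downwards, in m: about 0 while riding on the plain rail, about 0.0035 when fully in the notch. A thin brass tell-tale pin (5 mm across) on the carriage, beside the post, sinks with it by as much.
- tester: Electrical tester lying on its back, fixed: blue case 150 (x) x 180 (y) x 60 mm, grey panel on top with a needle meter and six low push buttons on the +y half and its one knob on the -y half (5 mm in x, -40 mm in y from the middle). Origin under the case's middle, z up.
- output_knob (a joint): Angle of the tester's output knob in rad: 0 = fully anticlockwise (end stop), growing clockwise as seen from above, up to 4.7. It starts between 0.7 and 1.4; light friction, it stays where it is left.
- output_knob_grip (a point): On the knob's vertical axis, at grip height, 97 mm above the bench. Black disc 44 mm across (top 74 mm above the bench) with a bar grip across it, 42 mm long, 14 mm thick, top 104 mm above the bench. The frame turns with the knob: bar along its x axis, z up. A white line marks the pointer end (-x).
- jar: Bystander, leave alone: glass jar 60 mm across, 80 mm tall, standing on the bench on the far side of the work. Origin at the centre of its underside.
- spanner: Bystander, leave alone: steel spanner lying on the bench on the far side of the work.
- plug_socket: Bystander, leave alone: steel socket 26 mm across, 62 mm tall, standing on the bench on the far side of the work. Origin at the centre of its underside.

How it is judged:
By the outcome, as a careful person would: the job done as asked, in the order asked, and still so for the second after the job is handed in, while the arm keeps its last pose, push and grip.
It also fails if it takes over 67 s, if anything falls off the work surface, if the arm or the gripper's body presses on something with over 40 N, if the wrist force passes 120 N, or if a joint passes its speed limit or range.

## Robot

A 6-joint arm with a two-finger parallel gripper is mounted at the origin on the work surface. World frame = base frame: x ahead of the robot, y to its left, z up, the work surface at z = 0. Lengths are in m, angles in rad, forces in N, time in s.
With the tool pointing down it reaches from about 0.375 to 0.9 m from the base axis. Payload 3.1 kg.
Tool frame: the origin (TCP) lies at the very end of the fingers, on their centre line; the grasp point (between the pads) lies 19 mm behind it; x points along the fingers, y is the direction in which the jaws open and shut, and the axes are right-handed (so a half turn about x gives the same grasp; the last joint's range is limited). The gripper opens to 85 mm and grips with 20 to 120 N. Pads are 22 mm wide; open, the fingers measure 114 mm over their backs; the gripper's body (76 mm by 85 mm) begins 54 mm behind the grasp point. The pads swing forward as they close: fully open they stand 13 mm farther back than shut.
Start: joints at [-1.304, 0.527, 1.433, -0, 1.181, -0.178], TCP at [0.269, -0.564, 0.231] pointing down, gripper open.
Joint ranges: [-3.08, 3.08], [-0.75, 2.2], [0.22, 2.44], [-1.43, 4.57], [0, 2.65], [-2.85, 2.85]. Speed limits (rad/s): [2.79, 2.79, 3.14, 3.14, 3.14, 3.14].

## Interface

Orientations are given as a unit quaternion [x, y, z, w].
In Python, from station import manip gives the robot as it stands.
- The arm moves only by the shell command python3 -m jog 'ROWS' [FORCE]. ROWS is a JSON object of lists of equal length, an entry for each row: "linear": the shift along the tool's x, y, z in cm, a list of three; "twist": the turn about the tool's x in rad; "claw": the opening, from -1 (shut) to 1 (fully open). A call has 1 to 20 rows; each row is the pose to reach, as a shift and turn from the pose commanded when the call began, along the tool's axes at that moment; what a row does not reach only later rows make up. A row lasts 1/12 s, in which the tool goes at most 41.7 mm and 7.16 degrees, less where a joint would pass 70% of its speed; a pose out of reach is approached as far as the arm can. A call with a gripper value outside its range is refused whole. The fingers move at their own pace and stop on an object; FORCE is the grip in N (left out, the last holds). Time passes only in rows, so rows that repeat a pose let the fingers close. It gives the time, the measured TCP pose, the force and the opening at its end, in the units of the state.
- manip.sense(): the state, without advancing time (a new reading comes with each control period).
- manip.snapshot(name): name is "scene" or "top" or "wrist"; returns a dict with "pixels" (384x512x3 uint8, red, green, blue), "camera_matrix" (3x3 intrinsics, pixels), "R" (3x3) and "t" (3): a world point X has camera coordinates R X + t. Camera axes: x right, y down, z forward; pixel columns grow to the right and rows downward; lengths in m; the calibration is good to about 2 mm. The wrist camera is an equidistant fisheye: a pixel r from the principal point sees the ray r / f radians off the axis. A picture is of the moment at which its call begins. There is no depth.
- manip.sign_off(): hands the job in, once; it reports no verdict.
The state is a dict: "t": time; "q": joint angles; "qd": joint speeds; "tau": joint torques, N m; "tcp_pos": TCP position; "tool_rot": TCP orientation; "force": force on the tool from outside, world axes, zero at the start; "ft_torque": the same for the moment, N m; "finger_gap": opening from 0.0 (shut) to 1.0 (fully open).
Only numpy, scipy, OpenCV 4.12 (cv2) and the standard library are available. Lean on these libraries where they do the work, as an engineer would, in place of code of your own. Each camera call takes 0.05 s, during which the arm holds its last target.

## Working session

There is one attempt and no reset: what is moved stays moved. The work goes in short steps, Python scripts to look and compute and a shell command to move; the robot and the scene stay as the last step left them, time stands still between calls to the robot, and variables do not carry over. Pictures are saved under pics/ and viewed, and the job is handed in when it is done.

```bash
ls; mkdir -p pics; python3 - <<'E'
from station import manip
import cv2
s=manip.sense()
for k in s: print(k,s[k])
for n in ("scene","top","wrist"):
    d=manip.snapshot(n); cv2.imwrite(f"pics/{n}0.png",cv2.cvtColor(d["pixels"],cv2.COLOR_RGB2BGR))
    print(n,d["camera_matrix"],d["R"],d["t"])
E
```

```text
pics
t 0.0
q [-1.30450640e+00  5.28466676e-01  1.43387279e+00  9.19829657e-06
  1.18137733e+00 -1.78497192e-01]
qd [ 0.00055474  0.00027059 -0.00073914  0.00165061 -0.0002388  -0.00026709]
tau [ 2.41989119e-04 -4.42345798e+01 -1.78024578e+01 -2.22536214e-04
  8.39845306e-03  5.08567140e-06]
tcp_pos [ 0.26876124 -0.56349491  0.23034267]
tool_rot [-0.68966231 -0.15671202  0.68972221 -0.15521121]
force [-0.31179447 -0.04572884 -0.43624743]
ft_torque [ 0.03732416 -0.01484633  0.03216901]
finger_gap 0.9974152002089112
scene [[412.77082366   0.         262.60463633]
 [  0.         412.77082366 194.47094086]
 [  0.           0.           1.        ]] [[ 0.1529671   0.98809682  0.0163013 ]
 [ 0.77851607 -0.11032883 -0.61785134]
 [-0.60869844  0.10720175 -0.78612594]] [-0.04875207 -0.45321028  1.24690332]
top [[427.36639586   0.         258.43216518]
 [  0.         427.36639586 186.58468005]
 [  0.           0.           1.        ]] [[ 0.00581189 -0.99988092  0.01429538]
 [-0.99410342 -0.00732509 -0.10818839]
 [ 0.10828022 -0.0135823  -0.99402762]] [-0.0802949   0.64711231  0.85227875]
wrist [[297.31863964   0.         255.90967394]
 [  0.         297.31863964 188.92942264]
 [  0.           0.           1.        ]] [[ 0.42976503 -0.90293858 -0.00198317]
 [-0.86312146 -0.41145663  0.29278796]
 [-0.26518553 -0.12411831 -0.95617534]] [-0.6249233  -0.03776643  0.37921927]
```

View pics/top0.png

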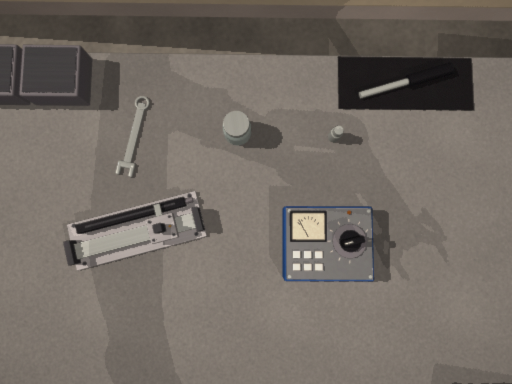

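View pics/scene0.png

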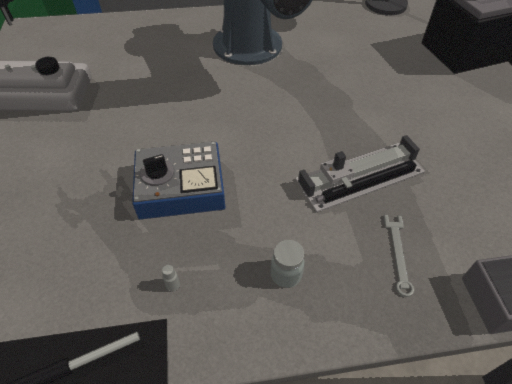

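```bash
python3 - <<'E'
import cv2,numpy as np
t=cv2.imread("pics/top0.png"); s=cv2.imread("pics/scene0.png")
a=cv2.resize(t[180:280,50:220],None,fx=4.4,fy=4.4,interpolation=2)
cv2.imwrite("pics/a1.png",a)
b=cv2.resize(t[200:290,275:385],None,fx=6,fy=6,interpolation=2); cv2.imwrite("pics/b1.png",b)
c=cv2.resize(s[135:220,120:235],None,fx=6,fy=6,interpolation=2); cv2.imwrite("pics/c1.png",c)
d=cv2.resize(s[130:215,290:430],None,fx=5.5,fy=5.5,interpolation=2); cv2.imwrite("pics/d1.png",d)
E
```

```text
(no output)
```

View pics/a1.png

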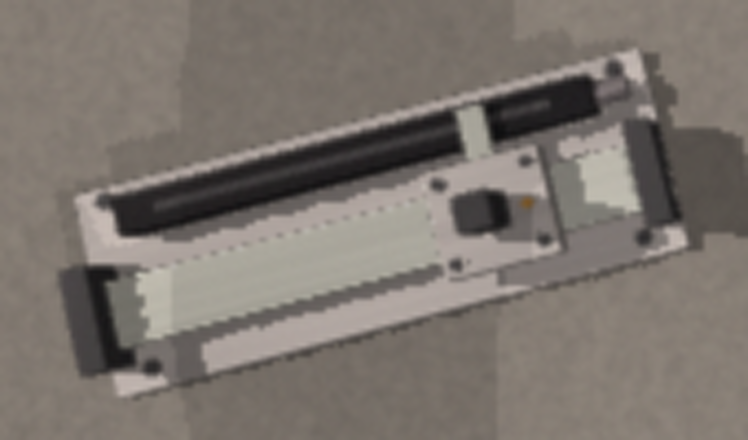

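View pics/b1.png

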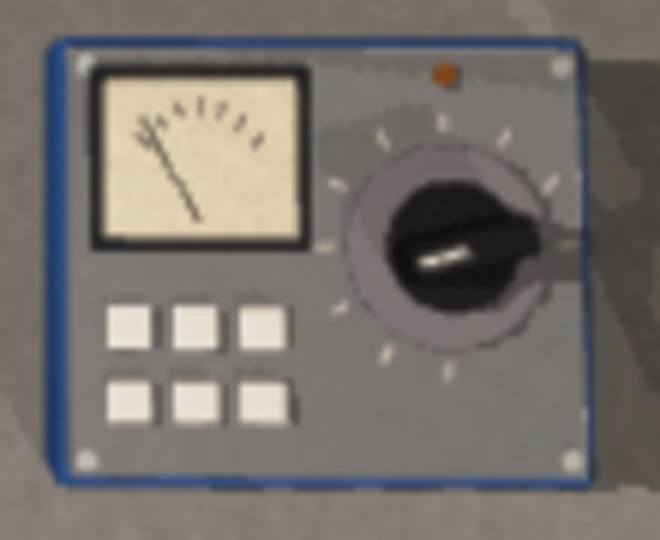

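View pics/c1.png

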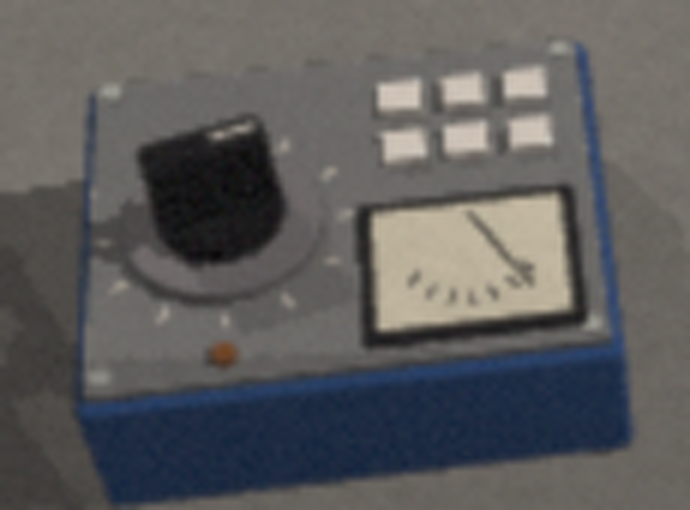

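View pics/d1.png

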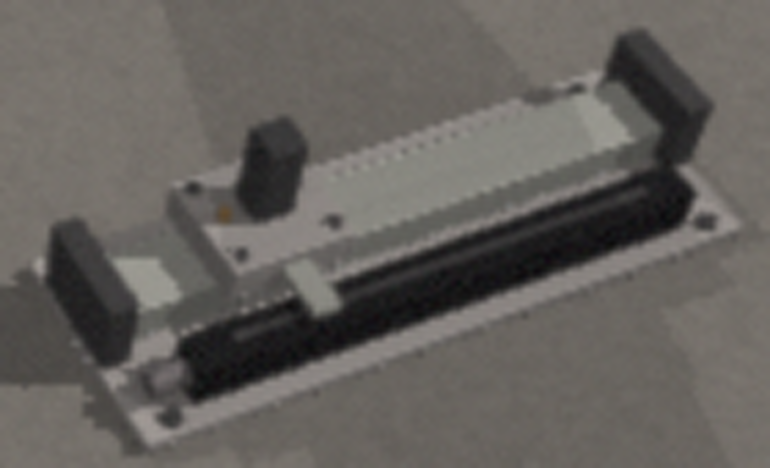

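View pics/wrist0.png

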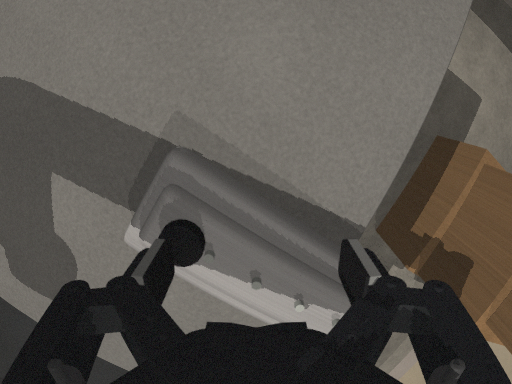

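```bash
cat > h.py <<'E'
import numpy as np
from scipy.spatial.transform import Rotation as Ro
TOP=dict(K=(427.36639586,258.43216518,186.58468005),R=np.array([[0.00581189,-0.99988092,0.01429538],[-0.99410342,-0.00732509,-0.10818839],[0.10828022,-0.0135823,-0.99402762]]),t=np.array([-0.0802949,0.64711231,0.85227875]))
SC=dict(K=(412.77082366,262.60463633,194.47094086),R=np.array([[0.1529671,0.98809682,0.0163013],[0.77851607,-0.11032883,-0.61785134],[-0.60869844,0.10720175,-0.78612594]]),t=np.array([-0.04875207,-0.45321028,1.24690332]))
def cast(c,px,z):
    f,cx,cy=c["K"]; d=c["R"].T@np.array([(px[0]-cx)/f,(px[1]-cy)/f,1]); o=-c["R"].T@c["t"]
    return o+d*(z-o[2])/d[2]
def crop(p,k,off): return ((p[0]+.5)/k-.5+off[0],(p[1]+.5)/k-.5+off[1])
E
python3 - <<'E'
from h import *
T=lambda p,z:cast(TOP,crop(p,6,(275,200)),z); S=lambda p,z:cast(SC,crop(p,6,(120,135)),z)
a=np.array([T(p,.06) for p in [(87,66),(562,66),(573,460),(87,460)]]); print(a.round(4),a.mean(0))
b=np.array([S(p,.06) for p in [(97,380),(110,91),(560,47),(592,325)]]); print(b.round(4),b.mean(0))
print("bar top white T",T((420,265),.104),T((468,252),.104),"bar ends",T((390,250),.104),T((540,232),.104))
print("S white",S((208,138),.104),S((257,122),.104),"corner",S((140,153),.104),S((262,116),.104))
A=lambda p,z:cast(TOP,crop(p,4.4,(50,180)),z);D=lambda p,z:cast(SC,crop(p,5.5,(290,130)),z)
print("bed",[A(p,.008).round(4) for p in [(76,198),(642,50),(690,248),(122,396)]])
print("bedS",[D(p,.008).round(4) for p in [(745,222),(150,446)]])
print("carr",[A(p,.044).round(4) for p in [(425,172),(540,147),(565,248),(450,278)]])
print("post top",A((473,212),.084),D((277,130),.084))
E
```

```text
[[ 0.5969 -0.1376  0.06  ]
 [ 0.598  -0.2974  0.06  ]
 [ 0.4678 -0.2981  0.06  ]
 [ 0.4671 -0.1373  0.06  ]] [ 0.53242906 -0.21760698  0.06      ]
[[ 0.5967 -0.2944  0.06  ]
 [ 0.4649 -0.2942  0.06  ]
 [ 0.4646 -0.1335  0.06  ]
 [ 0.5962 -0.1334  0.06  ]] [ 0.53059785 -0.2138941   0.06      ]
bar top white T [ 0.53243081 -0.23898622  0.104     ] [ 0.53658814 -0.25426762  0.104     ] bar ends [ 0.53707828 -0.22955505  0.104     ] [ 0.54299392 -0.27723965  0.104     ]
S white [ 0.53588919 -0.25106923  0.104     ] [ 0.5308095  -0.23520058  0.104     ] corner [ 0.53961094 -0.27285953  0.104     ] [ 0.52828419 -0.23355804  0.104     ]
bed [array([0.567 , 0.3271, 0.008 ]), array([0.6402, 0.0579, 0.008 ]), array([0.5449, 0.0328, 0.008 ]), array([0.4736, 0.3004, 0.008 ])]
bedS [array([0.5646, 0.3333, 0.008 ]), array([0.6408, 0.0641, 0.008 ])]
carr [array([0.5793, 0.152 , 0.044 ]), array([0.5912, 0.0993, 0.044 ]), array([0.5448, 0.0865, 0.044 ]), array([0.5308, 0.1389, 0.044 ])]
post top [0.56061886 0.12044193 0.084     ] [0.55660301 0.12400417 0.084     ]
```

```bash
cat >> h.py <<'E'
def go(target,ydir=None):
    """print shift (cm, tool axes) and twist from current measured pose"""
    from station import manip
    s=manip.sense(); M=Ro.from_quat(s["tool_rot"]).as_matrix()
    sh=M.T@(np.array(target)-s["tcp_pos"])*100
    ya=np.degrees(np.arctan2(M[1,1],M[0,1]))
    print("pos",np.round(s["tcp_pos"],4),"xaxis",M[:,0].round(3),"yaz",ya.round(2),"shift cm",sh.round(2),"q",np.round(s["q"],3),"t",s["t"],"F",np.round(s["force"],1),"Mz",np.round(s["ft_torque"],2),"gap",round(s["finger_gap"],3))
    if ydir is not None:
        for k in (0,180):
            d=(ydir+k-ya+180)%360-180; print("twist",np.radians(-d).round(3),"deg ccw",d.round(1))
E
python3 - <<'E'
from h import *
go((.5367,-.2557,.20),16)
E
```

```text
pos [ 0.2688 -0.5636  0.2306] xaxis [-0.     0.002 -1.   ] yaz -64.51 shift cm [  3.09 -16.26 -37.43] q [-1.305  0.528  1.434  0.     1.181 -0.179] t 0.15 F [-1.  -0.1 -1.1] Mz [ 0.01 -0.05  0.01] gap 1.003
twist -1.405 deg ccw 80.5
twist 1.736 deg ccw -99.5
```

```bash
python3 -m jog '{"linear":[[0.2,-1,-2.3],[0.4,-2,-4.7],[0.6,-3,-7],[0.8,-4,-9.4],[1,-5.1,-11.7],[1.2,-6.1,-14],[1.4,-7.1,-16.4],[1.5,-8.1,-18.7],[1.7,-9.1,-21],[1.9,-10.2,-23.4],[2.1,-11.2,-25.7],[2.3,-12.2,-28],[2.5,-13.2,-30.4],[2.7,-14.2,-32.8],[2.9,-15.2,-35],[3,-15.8,-36.5],[3.1,-16.2,-37.4],[3.1,-16.2,-37.4],[3.1,-16.2,-37.4]],"twist":[-0.08,-0.17,-0.26,-0.35,-0.43,-0.52,-0.61,-0.7,-0.79,-0.87,-0.96,-1.05,-1.14,-1.22,-1.3,-1.36,-1.4,-1.4,-1.4],"claw":[0.7,0.4,0.2,0,0,0,0,0,0,0,0,0,0,0,0,0,0,0,0]}' 20
python3 - <<'E'
from h import *
from station import manip
import cv2
go((.5367,-.2557,.12),16)
d=manip.snapshot("wrist"); cv2.imwrite("pics/w1.png",cv2.cvtColor(d["pixels"],cv2.COLOR_RGB2BGR)); np.savez("w1.npz",**d)
E
```

```text
t: 1.73
tcp_pos: [0.5366, -0.257, 0.2001]
tool_rot: [0.427, 0.564, -0.427, 0.563]
force: [-0.4, -0.4, -0.4]
finger_gap: 0.499
pos [ 0.5366 -0.257   0.2001] xaxis [-0.001 -0.    -1.   ] yaz 15.69 shift cm [ 8.01  0.05 -0.12] q [-6.340e-01  5.240e-01  1.542e+00 -1.000e-03  1.076e+00 -9.080e-01] t 1.7333 F [-0.4 -0.4 -0.4] Mz [-0.03  0.02 -0.03] gap 0.499
twist -0.005 deg ccw 0.3
twist 3.136 deg ccw -179.7
```

View pics/w1.png

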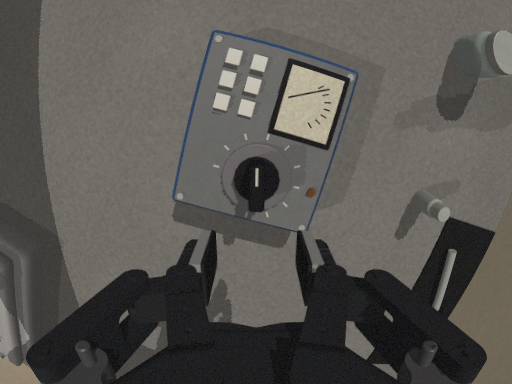

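The wrist view shows the bar vertical at column 257, midway between the jaws, with the white line running from (257,169) to (257,187). I'll check this by ray casting.

```bash
cat >> h.py <<'E'
def castw(d,px,z):
    K=d["camera_matrix"]; v=np.array([(px[0]-K[0,2])/K[0,0],(px[1]-K[1,2])/K[1,1]]); r=np.hypot(*v)
    c=np.r_[v/r*np.sin(r),np.cos(r)]; dd=d["R"].T@c; o=-d["R"].T@d["t"]
    return o+dd*(z-o[2])/dd[2]
E
python3 - <<'E'
from h import *
import cv2
d=np.load("w1.npz"); p=d["pixels"]
for q in [(257,169),(257,187)]: print(castw(d,q,.104))
g=p[130:240,180:340]; cv2.imwrite("pics/w1c.png",cv2.resize(g,None,fx=5,fy=5,interpolation=2)[...,::-1])
for q in [(219,38),(353,77),(302,228),(180,197)]: print("screw",castw(d,q,.06))
E
```

```text
[ 0.5324539  -0.23960612  0.104     ]
[ 0.53663614 -0.25446811  0.104     ]
screw [ 0.46684235 -0.1367325   0.06      ]
screw [ 0.59931824 -0.1356775   0.06      ]
screw [ 0.59789572 -0.29751468  0.06      ]
screw [ 0.46733485 -0.29863757  0.06      ]
```

View pics/w1c.png

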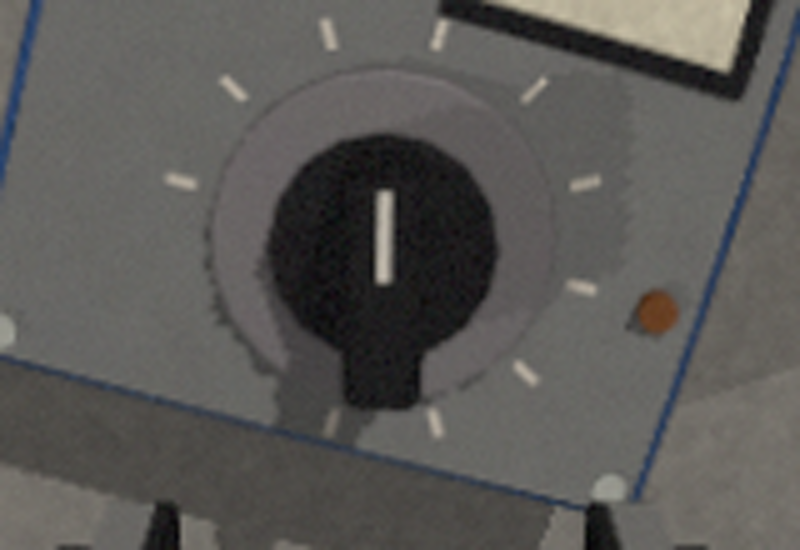

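```bash
python3 -m jog '{"linear":[[2,0,0],[4,0,0],[6,0,0],[8,0.05,0],[9.5,0.05,0],[10.8,0.05,0],[11.6,0.05,0],[12.1,0.05,0],[12.1,0.05,0],[12.1,0.05,0],[12.1,0.05,0],[12.1,0.05,0],[12.1,0.05,0],[12.1,0.05,0],[12.1,0.05,0],[12.1,0.05,0],[12.1,0.05,0]],"twist":[0,0,0,0,0,0,0,0,0,0,0,0,0,0,0,0,0],"claw":[0,0,0,0,0,0,0,0,0,-1,-1,-1,-1,-1,-1,-1,-1]}' 30
python3 - <<'E'
from h import *
go((.537,-.2565,.079),16)
E
```

```text
t: 3.2
tcp_pos: [0.5373, -0.2577, 0.0804]
tool_rot: [0.426, 0.563, -0.427, 0.564]
force: [-3.0, -2.1, 5.1]
finger_gap: 0.158
pos [ 0.5373 -0.2577  0.0804] xaxis [ 0.    -0.002 -1.   ] yaz 15.73 shift cm [ 0.14  0.01 -0.12] q [-0.634  0.692  1.626 -0.002  0.823 -0.907] t 3.2 F [-3.  -2.1  5.1] Mz [-0.4   0.62  0.02] gap 0.158
twist -0.005 deg ccw 0.3
twist 3.137 deg ccw -179.7
```

```bash
python3 -m jog '{"linear":[[-0.1,0,0],[-0.1,0,0],[-0.1,0,0],[-0.1,0,0],[-0.1,0,0],[-0.1,0,0],[-0.1,0,0],[-0.1,0,0],[-0.1,0,0],[-0.1,0,0],[-0.1,0,0],[-0.1,0,0],[-0.1,0,0],[-0.1,0,0]],"twist":[-0.05,-0.14,-0.23,-0.32,-0.41,-0.5,-0.59,-0.68,-0.77,-0.86,-0.95,-1.03,-1.1,-1.1],"claw":[-1,-1,-1,-1,-1,-1,-1,-1,-1,-1,-1,-1,-1,-1]}' 40
python3 - <<'E'
from h import *
go((.537,-.2565,.079),90)
E
```

```text
t: 4.37
tcp_pos: [0.5385, -0.2562, 0.0804]
tool_rot: [0.07, 0.703, -0.069, 0.705]
force: [2.8, 1.9, -0.0]
finger_gap: 0.155
pos [ 0.5385 -0.2562  0.0804] xaxis [ 0.002  0.001 -1.   ] yaz 78.75 shift cm [ 0.14 -0.06 -0.14] q [-0.632  0.692  1.625  0.003  0.823 -2.009] t 4.3667 F [ 2.8  1.9 -0. ] Mz [ 0.36 -0.39  0.05] gap 0.155
twist -0.196 deg ccw 11.2
twist 2.945 deg ccw -168.8
```

```bash
python3 -m jog '{"linear":[[0,0,0],[0,0,0],[0,0,0],[0,0,0],[0,0,0]],"twist":[-0.05,-0.1,-0.14,-0.17,-0.17],"claw":[-1,-1,-1,-1,-1]}'
python3 - <<'E'
from h import *
go((.537,-.2565,.079),90)
E
python3 -m jog '{"linear":[[0,0,0],[0,0,0],[0,0,0]],"twist":[-0.03,-0.05,-0.05],"claw":[-1,-1,-1]}'
python3 - <<'E'
from h import *
go((.537,-.2565,.079),90)
E
```

```text
t: 4.78
tcp_pos: [0.5385, -0.2559, 0.0804]
tool_rot: [0.011, 0.706, -0.01, 0.708]
force: [3.3, 2.8, 0.1]
finger_gap: 0.156
pos [ 0.5385 -0.2559  0.0804] xaxis [ 0.002  0.001 -1.   ] yaz 88.35 shift cm [ 0.14 -0.06 -0.15] q [-0.632  0.692  1.625  0.003  0.823 -2.176] t 4.7833 F [3.3 2.8 0.1] Mz [ 0.65 -0.52  0.04] gap 0.156
twist -0.029 deg ccw 1.6
twist 3.113 deg ccw -178.4
t: 5.03
tcp_pos: [0.5385, -0.2559, 0.0805]
tool_rot: [-0.006, 0.706, 0.007, 0.708]
force: [2.7, 4.1, 0.0]
finger_gap: 0.154
pos [ 0.5385 -0.2559  0.0805] xaxis [ 0.003  0.002 -1.   ] yaz 91.07 shift cm [ 0.14 -0.06 -0.15] q [-0.632  0.692  1.625  0.004  0.823 -2.224] t 5.0333 F [2.7 4.1 0. ] Mz [ 0.78 -0.66 -0.61] gap 0.154
twist 0.019 deg ccw -1.1
twist -3.123 deg ccw 178.9
```

```bash
python3 -m jog '{"linear":[[0,0,0],[0,0,0],[0,0,0]],"twist":[-0.02,-0.03,-0.03],"claw":[-1,-1,-1]}'
python3 - <<'E'
from h import *
go((.537,-.2565,.079),90)
E
```

```text
t: 5.28
tcp_pos: [0.5384, -0.2559, 0.0805]
tool_rot: [-0.015, 0.706, 0.017, 0.708]
force: [3.6, 4.8, 0.7]
finger_gap: 0.153
pos [ 0.5384 -0.2559  0.0805] xaxis [ 0.003  0.002 -1.   ] yaz 92.59 shift cm [ 0.15 -0.06 -0.15] q [-0.633  0.692  1.625  0.005  0.823 -2.252] t 5.2833 F [3.6 4.8 0.7] Mz [ 0.65 -0.53 -1.18] gap 0.153
twist 0.045 deg ccw -2.6
twist -3.096 deg ccw 177.4
```

```bash
python3 -m jog '{"linear":[[0,0,0],[0,0,0],[0,0,0],[0,0,0],[0,0,0],[0,0,0],[0,0,0],[-2,0,0],[-5,0,0],[-8,0,0],[-11,0,0],[-11,0,0]],"twist":[0.02,0.03,0.03,0.03,0.03,0.03,0.03,0.03,0.03,0.03,0.03,0.03],"claw":[-1,-1,-0.5,0,0,0,0,0,0,0,0,0]}'
python3 - <<'E'
from h import *
from station import manip
import cv2
go((.56,.12,.2),-14)
d=manip.snapshot("wrist"); g=d["pixels"]; cv2.imwrite("pics/w2.png",cv2.resize(g[50:280,140:380],None,fx=2.5,fy=2.5,interpolation=2)[...,::-1]); np.savez("w2.npz",**d)
E
```

```text
t: 6.28
tcp_pos: [0.5405, -0.2593, 0.1966]
tool_rot: [-0.011, 0.704, 0.006, 0.71]
force: [0.5, -0.4, 1.0]
finger_gap: 0.5
pos [ 0.5405 -0.2593  0.1966] xaxis [ 0.01  -0.008 -1.   ] yaz 91.33 shift cm [-0.61 37.87  2.83] q [-0.633  0.529  1.543 -0.     1.057 -2.227] t 6.2833 F [ 0.5 -0.4  1. ] Mz [-0.06  0.   -0.01] gap 0.5
twist 1.838 deg ccw -105.3
twist -1.303 deg ccw 74.7
```

View pics/w2.png

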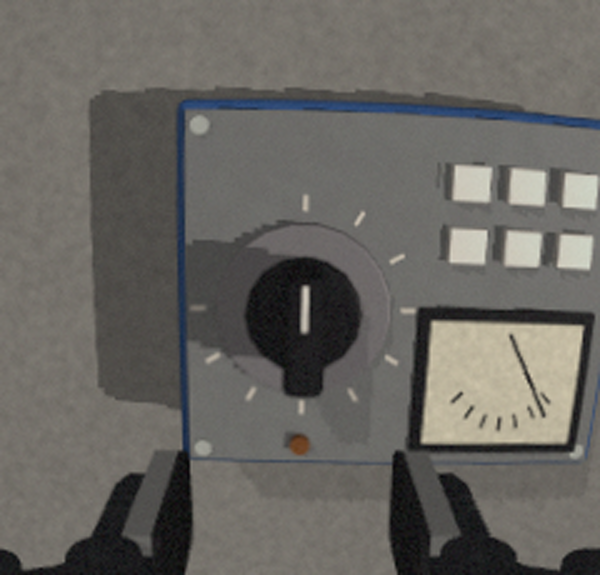

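```bash
python3 -m jog '{"linear":[[0,2,0.2],[0,4.5,0.4],[0,7,0.6],[0,9.5,0.8],[0,12,1],[0,14.5,1.2],[0,17,1.4],[0,19.5,1.6],[0,22,1.8],[0,24.5,2],[0,27,2.2],[0,29.5,2.4],[0,32,2.6],[0,34.5,2.7],[0,36.5,2.8],[0,37.5,2.8],[0,38,2.8],[0,38,2.8],[0,38,2.8]],"twist":[0.08,0.16,0.25,0.34,0.43,0.52,0.61,0.7,0.79,0.88,0.97,1.06,1.14,1.21,1.27,1.31,1.33,1.33,1.33],"claw":[0,0,0,0,0,0,0,0,0,0,0,0,0,0,0,0,0,0,0]}'
python3 - <<'E'
from h import *
from station import manip
import cv2
go((.5595,.1215,.055),15.2)
d=manip.snapshot("wrist"); g=d["pixels"]; cv2.imwrite("pics/w3.png",cv2.resize(g[50:280,130:380],None,fx=3,fy=2.6,interpolation=2)[:598,:,::-1]); np.savez("w3.npz",**d)
E
```

```text
t: 7.92
tcp_pos: [0.5557, 0.1237, 0.1893]
tool_rot: [0.429, 0.562, -0.43, 0.561]
force: [0.6, 0.3, -0.2]
finger_gap: 0.501
pos [0.5557 0.1237 0.1893] xaxis [-0.002 -0.    -1.   ] yaz 15.2 shift cm [13.43  0.33  0.32] q [ 0.023  0.506  1.616 -0.     1.021 -0.242] t 7.9167 F [ 0.6  0.3 -0.2] Mz [-0.01  0.02  0.04] gap 0.501
twist 0.0 deg ccw -0.0
twist -3.142 deg ccw 180.0
```

View pics/w3.png

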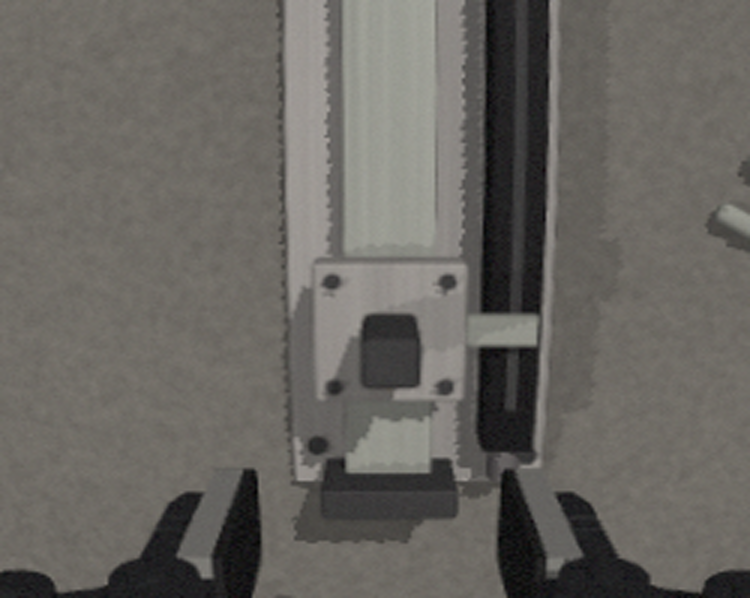

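```bash
python3 - <<'E'
from h import *
d=np.load("w3.npz")
P=lambda p,z:castw(d,((p[0]+.5)/3-.5+130,(p[1]+.5)/2.6-.5+50),z)
a=np.array([P(p,.084) for p in [(361,338),(420,338),(420,388),(361,388)]]);print(a.round(4),a.mean(0))
print([np.linalg.norm(a[i]-a[(i+1)%4]).round(4) for i in range(4)])
b=np.array([P(p,.044) for p in [(314,260),(467,260),(466,400),(316,400)]]);print(b.round(4),b.mean(0),[np.linalg.norm(b[i]-b[(i+1)%4]).round(4) for i in range(4)])
e=P((343,250),.026)-P((341,0),.026);print(np.degrees(np.arctan2(-e[1],-e[0])))
e=P((435,240),.026)-P((437,0),.026);print(np.degrees(np.arctan2(-e[1],-e[0])))
go(a.mean(0)*[1,1,0]+[0,0,.052])
go(b.mean(0)*[1,1,0]+[0,0,.052])
E
```

```text
[[0.5488 0.1283 0.084 ]
 [0.5652 0.1328 0.084 ]
 [0.57   0.1159 0.084 ]
 [0.5533 0.1114 0.084 ]] [0.55933058 0.12208112 0.084     ]
[np.float64(0.017), np.float64(0.0175), np.float64(0.0173), np.float64(0.0175)]
[[0.5281 0.143  0.044 ]
 [0.5763 0.1561 0.044 ]
 [0.5921 0.1024 0.044 ]
 [0.5424 0.0889 0.044 ]] [0.55972666 0.12261626 0.044     ] [np.float64(0.0499), np.float64(0.0559), np.float64(0.0515), np.float64(0.0559)]
105.34409089623553
105.08357529746685
pos [0.5559 0.1234 0.1895] xaxis [-0.002 -0.    -1.   ] yaz 15.16 shift cm [13.75  0.32  0.22] q [ 0.022  0.506  1.616 -0.     1.022 -0.242] t 7.9667 F [ 0.9 -0.1 -0.1] Mz [-0.02  0.02 -0.01] gap 0.497
pos [0.5559 0.1234 0.1895] xaxis [-0.002 -0.    -1.   ] yaz 15.16 shift cm [13.75  0.37  0.17] q [ 0.022  0.506  1.616 -0.     1.022 -0.242] t 7.9667 F [ 0.9 -0.1 -0.1] Mz [-0.02  0.02 -0.01] gap 0.497
```

```bash
python3 -m jog '{"linear":[[2,0.3,0.2],[4.5,0.35,0.2],[7,0.35,0.2],[9.5,0.35,0.2],[11.3,0.35,0.2],[12.5,0.35,0.2],[13.2,0.35,0.2],[13.5,0.35,0.2],[13.5,0.35,0.2],[13.5,0.35,0.2],[13.5,0.35,0.2],[13.5,0.35,0.2],[13.5,0.35,0.2],[13.5,0.35,0.2],[13.5,0.35,0.2],[13.5,0.35,0.2],[13.5,0.35,0.2]],"twist":[0,0,0,0,0,0,0,0,0,0,0,0,0,0,0,0,0],"claw":[0,0,0,0,0,0,0,0,0,-1,-1,-1,-1,-1,-1,-1,-1]}' 60
python3 - <<'E'
from h import *
go((.5595,.1223,.054),15.2)
E
```

```text
t: 9.38
tcp_pos: [0.5595, 0.1223, 0.0566]
tool_rot: [0.429, 0.562, -0.43, 0.561]
force: [-3.2, -2.7, 5.1]
finger_gap: 0.195
pos [0.5595 0.1223 0.0566] xaxis [-0.001 -0.001 -1.   ] yaz 15.18 shift cm [ 0.26 -0.   -0.  ] q [ 2.100e-02  7.100e-01  1.694e+00 -1.000e-03  7.380e-01 -2.430e-01] t 9.3833 F [-3.2 -2.7  5.1] Mz [-0.36  0.54  0.07] gap 0.195
twist -0.0 deg ccw 0.0
twist 3.141 deg ccw -180.0
```

```bash
cat >> h.py <<'E'
def rep():
    from station import manip
    s=manip.sense(); u=np.array([-.2617,.9652,0]); p=s["tcp_pos"]-np.array([.5595,.1223,.0566])
    v=np.array([.9652,.2617,0])
    print("s mm",round(p@u*1e3,2),"lat",round(p@v*1e3,2),"F along",round(np.dot(s["force"],u),2),"Flat",round(np.dot(s["force"],v),2),"Fz",round(s["force"][2],2),"My",np.round(s["ft_torque"],2),"t",round(s["t"],2),"gap",round(s["finger_gap"],3))
E
python3 -m jog '{"linear":[[0,0,-0.3],[0,0,-0.7],[0,0,-1.1],[0,0,-1.5],[0,0,-1.9],[0,0,-2.3],[0,0,-2.6],[0,0,-2.8],[0,0,-3],[0,0,-3]],"twist":[0,0,0,0,0,0,0,0,0,0],"claw":[-1,-1,-1,-1,-1,-1,-1,-1,-1,-1]}' >/dev/null; python3 -c "from h import *; rep()"
python3 -m jog '{"linear":[[0,0,-0.1],[0,0,-0.2],[0,0,-0.2]],"twist":[0,0,0],"claw":[-1,-1,-1]}' >/dev/null; python3 -c "from h import *; rep()"
python3 -m jog '{"linear":[[0,0,-0.1],[0,0,-0.2],[0,0,-0.2]],"twist":[0,0,0],"claw":[-1,-1,-1]}' >/dev/null; python3 -c "from h import *; rep()"
```

```text
s mm 28.68 lat -0.04 F along -4.32 Flat -4.18 Fz 5.67 My [-0.79  0.52  0.07] t 10.22 gap 0.201
s mm 30.42 lat -0.02 F along -5.84 Flat -4.65 Fz 5.29 My [-0.97  0.45  0.06] t 10.47 gap 0.195
s mm 32.19 lat -0.04 F along -7.69 Flat -4.97 Fz 5.58 My [-1.11  0.47 -0.01] t 10.72 gap 0.199
```

```bash
python3 - <<'E'
from h import *
from station import manip
import cv2
rep()
d=manip.snapshot("wrist"); g=d["pixels"]; cv2.imwrite("pics/w4.png",cv2.resize(g[100:384,130:400],None,fx=2.1,fy=2.1,interpolation=2)[:,:,::-1])
d=manip.snapshot("scene"); g=d["pixels"]; cv2.imwrite("pics/s4.png",cv2.resize(g[90:215,270:430],None,fx=4.5,fy=4.5,interpolation=2)[:,:,::-1])
E
```

```text
s mm 32.19 lat -0.04 F along -7.69 Flat -4.97 Fz 5.58 My [-1.11  0.47 -0.01] t 10.72 gap 0.199
```

View pics/w4.png

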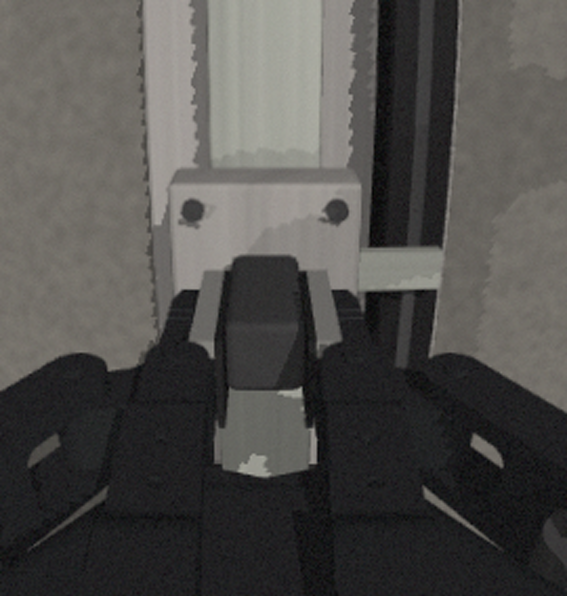

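View pics/s4.png

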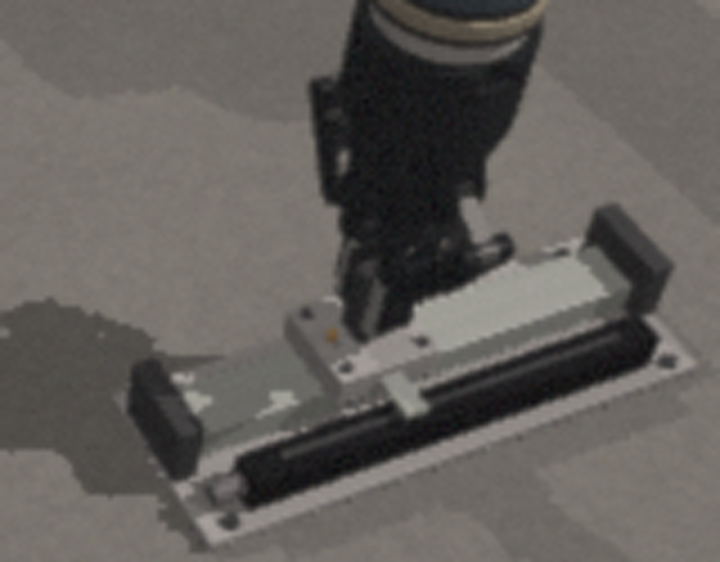

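```bash
python3 -m jog '{"linear":[[0,0,0],[0,0,0],[0,0,0],[0,0,0]],"twist":[0,0,0,0],"claw":[-1,-1,-1,-1]}' >/dev/null; python3 -c "from h import *; rep();go((.5,.2,.05))"
python3 -m jog '{"linear":[[-0.1,0,0],[-0.2,0.1,0],[-0.2,0.1,0],[-0.2,0.1,0]],"twist":[0,0,0,0],"claw":[-1,-1,-1,-1]}' >/dev/null; python3 -c "from h import *; rep()"
python3 -m jog '{"linear":[[0,0,-0.1],[0,0,-0.2],[0,0,-0.2]],"twist":[0,0,0],"claw":[-1,-1,-1]}' >/dev/null; python3 -c "from h import *; rep()"
```

```text
s mm 32.34 lat -0.02 F along -6.65 Flat -5.1 Fz 5.8 My [-1.24  0.49 -0.  ] t 11.15 gap 0.198
pos [0.551  0.1535 0.0566] xaxis [-0.001 -0.003 -1.   ] yaz 15.22 shift cm [ 0.65 -3.7  -5.83] q [ 0.078  0.71   1.696 -0.004  0.737 -0.184] t 11.15 F [-3.2 -7.8  5.8] Mz [-1.24  0.49 -0.  ] gap 0.198
s mm 32.37 lat -0.07 F along -7.38 Flat -4.28 Fz -5.47 My [-1.16  0.11  0.03] t 11.48 gap 0.196
s mm 34.48 lat -0.07 F along -6.21 Flat -4.09 Fz -5.03 My [-0.99  0.14  0.08] t 11.73 gap 0.196
```

```bash
python3 -m jog '{"linear":[[0.1,0.05,-0.1],[0.1,0.1,-0.2],[0.1,0.1,-0.2]],"twist":[0,0,0],"claw":[-1,-1,-1]}' >/dev/null; python3 -c "from h import *; rep()"
python3 -m jog '{"linear":[[0,0,-0.1],[0,0,-0.2],[0,0,-0.2]],"twist":[0,0,0],"claw":[-1,-1,-1]}' >/dev/null; python3 -c "from h import *; rep()"
python3 -m jog '{"linear":[[0,0,-0.1],[0,0,-0.2],[0,0,-0.2]],"twist":[0,0,0],"claw":[-1,-1,-1]}' >/dev/null; python3 -c "from h import *; rep()"
python3 -m jog '{"linear":[[0,0,-0.1],[0,0,-0.2],[0,0,-0.2]],"twist":[0,0,0],"claw":[-1,-1,-1]}' >/dev/null; python3 -c "from h import *; rep()"
```

```text
s mm 36.7 lat -0.02 F along -5.41 Flat -7.08 Fz 2.55 My [-1.08  0.5   0.04] t 11.98 gap 0.197
s mm 38.48 lat -0.03 F along -7.45 Flat -7.22 Fz 2.7 My [-1.23  0.48  0.05] t 12.23 gap 0.198
s mm 40.67 lat -0.02 F along -5.21 Flat -6.3 Fz 3.5 My [-1.13  0.53  0.04] t 12.48 gap 0.199
s mm 42.38 lat -0.04 F along -7.03 Flat -7.33 Fz 2.23 My [-1.35  0.51  0.06] t 12.73 gap 0.2
```

```bash
python3 -m jog '{"linear":[[-0.05,-0.1,-0.1],[-0.05,-0.2,-0.2],[-0.05,-0.2,-0.2]],"twist":[0,0,0],"claw":[-1,-1,-1]}' >/dev/null; python3 -c "from h import *; rep()"
python3 -m jog '{"linear":[[0,0,-0.1],[0,0,-0.2],[0,0,-0.2]],"twist":[0,0,0],"claw":[-1,-1,-1]}' >/dev/null; python3 -c "from h import *; rep()"
python3 -m jog '{"linear":[[0,0,-0.1],[0,0,-0.2],[0,0,-0.2]],"twist":[0,0,0],"claw":[-1,-1,-1]}' >/dev/null; python3 -c "from h import *; rep()"
python3 -m jog '{"linear":[[0,0,-0.1],[0,0,-0.2],[0,0,-0.2]],"twist":[0,0,0],"claw":[-1,-1,-1]}' >/dev/null; python3 -c "from h import *; rep()"
```

```text
s mm 44.45 lat -0.1 F along -5.38 Flat -2.87 Fz -2.85 My [-0.97  0.05  0.04] t 12.98 gap 0.198
s mm 46.49 lat -0.1 F along -6.59 Flat -2.66 Fz -2.72 My [-0.97  0.05  0.08] t 13.23 gap 0.198
s mm 48.46 lat -0.07 F along -5.57 Flat -3.12 Fz -3.08 My [-1.02  0.    0.08] t 13.48 gap 0.201
s mm 50.76 lat -0.11 F along -4.62 Flat -2.6 Fz -3.74 My [-0.71  0.12  0.07] t 13.73 gap 0.202
```

```bash
python3 -m jog '{"linear":[[0.03,-0.05,-0.1],[0.03,-0.05,-0.2],[0.03,-0.05,-0.2]],"twist":[0,0,0],"claw":[-1,-1,-1]}' >/dev/null; python3 -c "from h import *; rep()"
python3 -m jog '{"linear":[[0,0,-0.1],[0,0,-0.2],[0,0,-0.2]],"twist":[0,0,0],"claw":[-1,-1,-1]}' >/dev/null; python3 -c "from h import *; rep()"
python3 -m jog '{"linear":[[0,0,-0.1],[0,0,-0.2],[0,0,-0.2]],"twist":[0,0,0],"claw":[-1,-1,-1]}' >/dev/null; python3 -c "from h import *; rep()"
```

```text
s mm 52.72 lat -0.13 F along -4.14 Flat -1.54 Fz -2.64 My [-0.75  0.08  0.09] t 13.98 gap 0.199
s mm 54.6 lat -0.08 F along -4.79 Flat -1.35 Fz -2.63 My [-0.91  0.03  0.02] t 14.23 gap 0.2
s mm 56.77 lat -0.12 F along -4.58 Flat -2.84 Fz -1.84 My [-0.71  0.08  0.06] t 14.48 gap 0.197
```

```bash
python3 -m jog '{"linear":[[0,0,-0.1],[0,0,-0.2],[0,0,-0.2]],"twist":[0,0,0],"claw":[-1,-1,-1]}' >/dev/null; python3 -c "from h import *; rep()"
python3 -m jog '{"linear":[[0,0,-0.1],[0,0,-0.2],[0,0,-0.2]],"twist":[0,0,0],"claw":[-1,-1,-1]}' >/dev/null; python3 -c "from h import *; rep()"
python3 -m jog '{"linear":[[0,0,-0.1],[0,0,-0.2],[0,0,-0.2]],"twist":[0,0,0],"claw":[-1,-1,-1]}' >/dev/null; python3 -c "from h import *; rep()"
```

```text
s mm 58.71 lat -0.16 F along -4.88 Flat -2.24 Fz -2.16 My [-0.87  0.01  0.05] t 14.73 gap 0.199
s mm 60.88 lat -0.17 F along -4.83 Flat -2.31 Fz -2.76 My [-0.65  0.11  0.05] t 14.98 gap 0.196
s mm 62.71 lat -0.14 F along -4.68 Flat -2.31 Fz -1.28 My [-0.85  0.04  0.09] t 15.23 gap 0.201
```

```bash
python3 - <<'E'
from station import manip
import cv2
d=manip.snapshot("scene"); g=d["pixels"]; cv2.imwrite("pics/s5.png",cv2.resize(g[90:215,270:430],None,fx=4.5,fy=4.5,interpolation=2)[:,:,::-1])
E
```

```text
(no output)
```

View pics/s5.png

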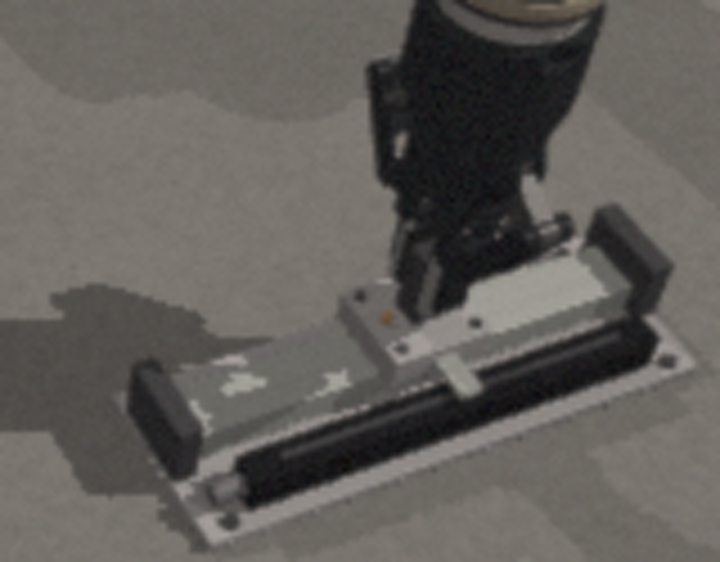

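The carriage follows the gripper, and the brass pin is visible at (387,318). No notch force yet, so I'll keep going.

```bash
python3 -m jog '{"linear":[[0,0,-0.1],[0,0,-0.2],[0,0,-0.2]],"twist":[0,0,0],"claw":[-1,-1,-1]}' >/dev/null; python3 -c "from h import *; rep()"
python3 -m jog '{"linear":[[0,0,-0.1],[0,0,-0.2],[0,0,-0.2]],"twist":[0,0,0],"claw":[-1,-1,-1]}' >/dev/null; python3 -c "from h import *; rep()"
python3 -m jog '{"linear":[[0,0,-0.1],[0,0,-0.2],[0,0,-0.2]],"twist":[0,0,0],"claw":[-1,-1,-1]}' >/dev/null; python3 -c "from h import *; rep()"
```

```text
s mm 64.81 lat -0.11 F along -4.18 Flat -1.75 Fz -2.32 My [-0.67  0.07  0.08] t 15.53 gap 0.194
s mm 66.7 lat -0.14 F along -5.88 Flat -2.59 Fz -2.1 My [-0.87  0.06  0.07] t 15.78 gap 0.197
s mm 68.82 lat -0.17 F along -4.1 Flat -1.53 Fz -1.19 My [-0.66  0.11  0.05] t 16.03 gap 0.197
```

```bash
python3 -m jog '{"linear":[[0,0,-0.1],[0,0,-0.2],[0,0,-0.2]],"twist":[0,0,0],"claw":[-1,-1,-1]}' >/dev/null; python3 -c "from h import *; rep()"
```

```text
s mm 70.68 lat -0.16 F along -5.83 Flat -1.98 Fz -1.58 My [-0.84  0.06  0.05] t 16.28 gap 0.195
```

```bash
python3 -m jog '{"linear":[[0,0,-0.1],[0,0,-0.2],[0,0,-0.2]],"twist":[0,0,0],"claw":[-1,-1,-1]}' >/dev/null; python3 -c "from h import *; rep()"
python3 -m jog '{"linear":[[0,0,-0.1],[0,0,-0.2],[0,0,-0.2]],"twist":[0,0,0],"claw":[-1,-1,-1]}' >/dev/null; python3 -c "from h import *; rep()"
python3 -m jog '{"linear":[[0,0,-0.1],[0,0,-0.2],[0,0,-0.2]],"twist":[0,0,0],"claw":[-1,-1,-1]}' >/dev/null; python3 -c "from h import *; rep()"
```

```text
s mm 72.81 lat -0.14 F along -5.22 Flat -1.77 Fz -1.93 My [-0.78  0.09  0.04] t 16.53 gap 0.199
s mm 74.68 lat -0.17 F along -4.93 Flat -1.58 Fz -2.6 My [-0.82  0.06  0.05] t 16.78 gap 0.198
s mm 76.8 lat -0.19 F along -5.08 Flat -1.63 Fz -1.32 My [-0.65  0.13  0.06] t 17.03 gap 0.199
```

```bash
python3 -m jog '{"linear":[[0,0,-0.1],[0,0,-0.2],[0,0,-0.2]],"twist":[0,0,0],"claw":[-1,-1,-1]}' >/dev/null; python3 -c "from h import *; rep()"
python3 -m jog '{"linear":[[0,0,-0.1],[0,0,-0.2],[0,0,-0.2]],"twist":[0,0,0],"claw":[-1,-1,-1]}' >/dev/null; python3 -c "from h import *; rep()"
python3 -m jog '{"linear":[[0,0,-0.1],[0,0,-0.2],[0,0,-0.2]],"twist":[0,0,0],"claw":[-1,-1,-1]}' >/dev/null; python3 -c "from h import *; rep()"
```

```text
s mm 78.67 lat -0.14 F along -5.67 Flat -1.74 Fz -1.51 My [-0.82  0.01  0.05] t 17.28 gap 0.199
s mm 80.79 lat -0.16 F along -3.23 Flat -1.55 Fz -1.84 My [-0.72  0.08  0.1 ] t 17.53 gap 0.196
s mm 82.69 lat -0.21 F along -6.22 Flat -2.72 Fz -2.74 My [-0.83  0.04  0.02] t 17.78 gap 0.197
```

```bash
python3 -m jog '{"linear":[[0,0,-0.1],[0,0,-0.2],[0,0,-0.2]],"twist":[0,0,0],"claw":[-1,-1,-1]}' >/dev/null; python3 -c "from h import *; rep()"
python3 -m jog '{"linear":[[0,0,-0.1],[0,0,-0.2],[0,0,-0.2]],"twist":[0,0,0],"claw":[-1,-1,-1]}' >/dev/null; python3 -c "from h import *; rep()"
python3 -m jog '{"linear":[[0,0,-0.1],[0,0,-0.2],[0,0,-0.2]],"twist":[0,0,0],"claw":[-1,-1,-1]}' >/dev/null; python3 -c "from h import *; rep()"
```

```text
s mm 84.76 lat -0.21 F along -3.63 Flat -1.23 Fz -1.17 My [-0.7   0.11  0.07] t 18.03 gap 0.199
s mm 86.42 lat -0.16 F along -7.15 Flat -2.18 Fz -1.89 My [-0.99  0.03 -0.01] t 18.28 gap 0.202
s mm 89.2 lat -0.18 F along -3.49 Flat -2.88 Fz -1.61 My [-0.55  0.19  0.07] t 18.53 gap 0.2
```

```bash
python3 -m jog '{"linear":[[0,0,-0.1],[0,0,-0.2],[0,0,-0.2]],"twist":[0,0,0],"claw":[-1,-1,-1]}' >/dev/null; python3 -c "from h import *; rep()"
```

```text
s mm 91.89 lat -0.17 F along -1.63 Flat -2.16 Fz -0.59 My [-0.35  0.26  0.03] t 18.78 gap 0.196
```

```bash
python3 -m jog '{"linear":[[0,0,-0.1],[0,0,-0.2],[0,0,-0.2]],"twist":[0,0,0],"claw":[-1,-1,-1]}' >/dev/null; python3 -c "from h import *; rep()"
```

```text
s mm 95.06 lat -0.22 F along 1.79 Flat -2.6 Fz -0.12 My [0.15 0.56 0.2 ] t 19.03 gap 0.199
```

```bash
python3 -m jog '{"linear":[[0,0,-0.1],[0,0,-0.1],[0,0,-0.1]],"twist":[0,0,0],"claw":[-1,-1,-1]}' >/dev/null; python3 -c "from h import *; rep()"
```

```text
s mm 96.36 lat -0.2 F along 4.28 Flat -4.39 Fz 2.88 My [0.4  0.79 0.1 ] t 19.28 gap 0.201
```

```bash
python3 -m jog '{"linear":[[0,0,-0.1],[0,0,-0.1],[0,0,-0.1]],"twist":[0,0,0],"claw":[-1,-1,-1]}' >/dev/null; python3 -c "from h import *; rep()"
```

```text
s mm 96.51 lat -0.18 F along 1.09 Flat -5.64 Fz 2.82 My [0.04 0.74 0.03] t 19.53 gap 0.199
```

```bash
python3 -m jog '{"linear":[[0,0,-0.05],[0,0,-0.1],[0,0,-0.1]],"twist":[0,0,0],"claw":[-1,-1,-1]}' >/dev/null; python3 -c "from h import *; rep()"
python3 -m jog '{"linear":[[0,0,-0.05],[0,0,-0.1],[0,0,-0.1]],"twist":[0,0,0],"claw":[-1,-1,-1]}' >/dev/null; python3 - <<'E'
from h import *
rep()
from station import manip
import cv2
d=manip.snapshot("scene"); g=d["pixels"]; cv2.imwrite("pics/s6.png",cv2.resize(g[90:215,270:430],None,fx=4.5,fy=4.5,interpolation=2)[:,:,::-1])
E
```

```text
s mm 96.6 lat -0.16 F along -1.35 Flat -5.43 Fz 3.58 My [-0.45  0.7   0.09] t 19.78 gap 0.199
s mm 96.73 lat -0.15 F along -5.48 Flat -6.19 Fz 2.7 My [-0.92  0.64  0.08] t 20.03 gap 0.199
```

View pics/s6.png

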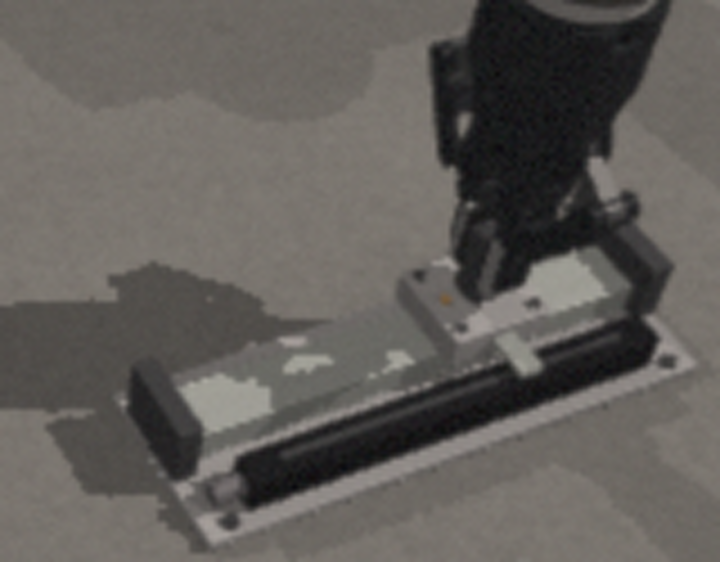

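The carriage stays put (0.2 mm of movement over 2 mm of commanded push), and the pin at (445,298) now looks sunk. I'll ease the push back to about zero and do a last check.

```bash
python3 -m jog '{"linear":[[0,0,0.05],[0,-0.05,0.12],[0,-0.1,0.12],[0,-0.1,0.12],[0,-0.1,0.12],[0,-0.1,0.12],[0,-0.1,0.12],[0,-0.1,0.12]],"twist":[0,0,0,0,0,0,0,0],"claw":[-1,-1,-1,-1,-1,-1,-1,-1]}' >/dev/null; python3 - <<'E'
from h import *
rep()
from station import manip
import cv2
d=manip.snapshot("top"); g=d["pixels"]; cv2.imwrite("pics/t6.png",cv2.resize(g[190:290,50:390],None,fx=2.35,fy=2.35,interpolation=2)[:,:,::-1])
d=manip.snapshot("scene"); g=d["pixels"]; cv2.imwrite("pics/s7.png",cv2.resize(g[110:200,110:400],None,fx=2.7,fy=2.7,interpolation=2)[:,:,::-1])
rep()
E
```

```text
s mm 96.66 lat -0.18 F along -3.6 Flat -2.77 Fz 2.97 My [-0.59  0.47  0.13] t 20.75 gap 0.198
s mm 96.65 lat -0.19 F along -3.68 Flat -3.79 Fz 2.79 My [-0.61  0.54  0.08] t 20.85 gap 0.198
```

View pics/t6.png

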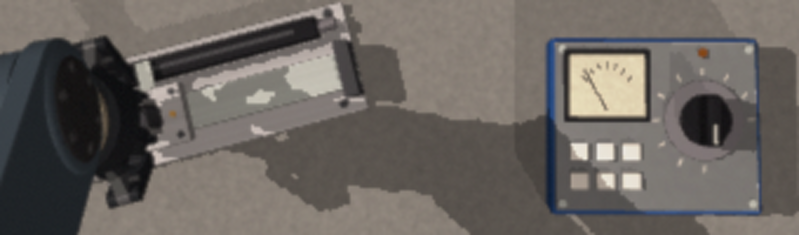

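View pics/s7.png

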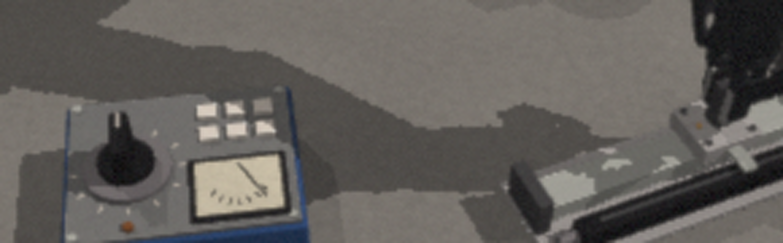

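```bash
python3 -c "
from station import manip
print(manip.sign_off())"
```

```text
the job is handed in; nothing more can be done
None
```

The job is done and handed in at about 21 s of the 67 s allowed. I turned the knob to its end stop first, and the arm is still gripping the carriage at the notch.

- **Knob:** I turned it about 74° anticlockwise. The wrist moment then rose to about 1.2 N m with almost no further turn, which is the stop. The later wrist, top and scene pictures show the pointer on the first scale mark.
- **Carriage:** I slid it about 97 mm along the rail. The ball pulled it in (the force along the rail went from about −5 to +4 N) and it stopped at 96.5 mm. Pushing 2 mm further moved it only 0.2 mm, and the brass pin looked sunk in the scene picture. I then eased the push back.
- **What disagreed:**
  - The drag on the plain rail read about 5 N, not the 1.5 N given. I think this was sideways and vertical load from the grip, which I partly relieved.
  - About 3.6 N along the rail remained at hand-in, well under the notch's 10 N hold.
  - The pin's depth was judged by eye, not measured.

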